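# Load the tag-wire winder and hold its sprung rod at the length mark

### The arm

A 6-joint arm with a two-finger parallel gripper is mounted at the origin on a cart in front of the work surface, level with it; the furniture and walls round the work are solid. World frame = base frame: x ahead of the robot, y to its left, z up, the work surface at z = 0. Lengths are in mm, angles in rad, forces in N, time in s.
With the tool pointing down it reaches from about 275 to 750 mm from the base axis. Payload 10.2 kg.
Tool frame: the origin (TCP) lies between the finger pads; the fingertips stand 17 mm ahead of it and the grasp point (between the pads) lies 2 mm behind it (tips_ahead is the distance from the TCP to the fingertips, in mm); z points along the fingers, y is the line along which they close (so a half turn about z gives the same grasp; the last joint's range is limited). The gripper opens to 85 mm and grips with 20 to 120 N. Pads are 22 mm wide; open, the fingers measure 114 mm over their backs; the gripper's body (76 mm by 85 mm) begins 54 mm behind the grasp point. The pads swing forward as they close: fully open they stand 13 mm farther back than shut.
Start: joints at [-0.223, 0.313, 1.498, -0, 1.331, -0.223], TCP at [525.006, -0.014, 248.294] pointing down, gripper open.
Joint ranges: [-2.94, 2.94], [-0.97, 2.17], [0.19, 2.56], [-1.23, 4.37], [0.02, 3.11], [-2.88, 2.88]. Speed limits (rad/s): [2.39, 2.39, 3.01, 3.14, 3.14, 3.14].

### API

Orientations are given as a unit quaternion [w, x, y, z].
In Python, from rig import sense, capture, finish_job, boxes_of, tips_ahead gives the robot as it stands.
- The arm moves only by the tool drive_tool, never from a script. Its argument "commands" is text: rows parted by semicolons, each of 7 numbers parted by spaces: the shift along the world's x, y, z in units of 0.1 m (1.0 is 0.1 m), then the turn, a rotation vector about the world's x, y, z in units of pi/4 rad (1.0 is pi/4 rad), then the opening in per cent of the stroke, from 0 (shut) to 100 (fully open). A call has 1 to 20 rows; each row shifts and turns the commanded pose from where the row before left it; what a row does not reach is not made up. A row lasts 1/12 s, in which the tool goes at most 41.7 mm and 7.16 degrees, less where a joint would pass 70% of its speed; a pose out of reach is approached as far as the arm can. A call with a number of a shift or a turn outside -1 to 1 is refused whole. A call with a gripper value outside its range is refused whole. The fingers move at their own pace and stop on an object; "force" is the grip in N (left out, the last holds). Time passes only in rows, so rows that do not move let the fingers close. It gives the time, the measured TCP pose, the force, the opening and the grip force at its end, in the units of the state.
- sense(): the state, without advancing time (a new reading comes with each control period).
- capture(name): name is "scene" or "side" or "wrist"; returns a dict with "pixels" (400x640x3 uint8, blue, green, red), "fov_y" (degrees; the focal length in pixels is half the picture's height over the tangent of half this angle, whatever the lens; pixels are square), "cx", "cy" (the principal point, pixels), "position" and "attitude" of the camera in the world; the wrist camera has in their place "tool_from_camera" (4x4, takes a point from camera to tool coordinates, whose origin is the TCP and whose axes are the flange's). Camera axes: x right, y down, z forward; pixel columns grow to the right and rows downward; lengths in mm; the calibration is good to about 2 mm. A picture is of the moment at which its call begins: read the wrist's pose just before it. There is no depth.
- finish_job(): hands the job in; it is judged then, once.
Trained networks look in a picture, given as the dict that the camera call returned (one of the last four; its "shot" number tells which), for a name from the list of things; names that differ only in an ending like _2 or _b are one class to them, and where a whole thing is asked for, a point or a joint stands for the part that bears it (a point fixed in the world has none). Each returns a list of dicts, best first, with "confidence" (0 to 1); they miss things now and then, are a little off and sometimes report something else, mostly with a low value. They report only what shows in the picture. A call takes as long as a camera call.
- boxes_of(picture, name): "position" ([column, row] in pixels, amid what is visible of it).
The state is a dict: "time_s": time; "joints": joint angles; "dq": joint speeds; "tau": joint torques, N m; "eef_pos": TCP position; "ee_rot": TCP orientation; "force": force on the tool from outside, world axes, zero at the start; "wrist_torque": the same for the moment, N m; "grip_width": opening from 0.0 (shut) to 1.0 (fully open); "grip_force": force on a finger pad.
Only numpy, scipy, OpenCV 4.12 (cv2) and the standard library are available. Lean on these libraries where they do the work, as an engineer would, in place of code of your own. Each camera call takes 0.05 s, during which the arm holds its last target. There are 200 camera calls.

### The job

Get the small wire winder on the bench ready for threading: set the empty bobbin, collar up, on the upright spindle, fully down on its seat, and let go of it. Then take the upright post of the sprung rod, pull the rod out of its tube until the middle of the post stands level with the pointer on the rail beside it, and finish while still holding it there against the spring. Leave the pointer where it is set, and leave the other things on the bench alone.

Things in the scene. Friction and masses are not known exactly. Their poses are not given: they have to be found in the camera images.
- stand: Fixed winding stand: grey base plate 84 x 280 x 10 mm, origin on the bench top. Its y axis is its long axis and the way the rod pulls out; the plate spans y -120 to +160 mm. Spindle at y -85. A 22 mm aluminium tube (saddle rings 28 mm) lies along y -45 to +47, axis 38 mm above the bench. Pointer rail, 12 mm wide: y 47 to 157 at x -30, top 20 mm above the bench.
- spindle_seat (a point): Centre of the flat seat (disc of 40 mm diameter, 14 mm above the bench) at the foot of the upright steel spindle. The spindle is 16 mm thick, stands 52 mm above the seat and tapers over its top 12 mm.
- tube_mouth (a point): Centre of the tube's open end, on the rod's axis, 38 mm above the bench, from which the rod comes out.
- tension_rod: 13 mm steel rod, slides out along the stand's +y; black upright post at its outer end, 14 mm thick, top 70 mm above the rod axis, upper 55 mm bare. Origin on the rod axis under the post's middle. At rest it is 33 mm outside the mouth; draws out 85 mm more. The spring pulls back with 3 N at rest plus 0.9 N per 10 mm and draws the rod in when let go.
- pointer_tip (a point): The length mark: tip of a small steel pointer on a rider that sits stiffly (4 N friction) on the rail beside the rod. Tip 46.5 mm above the bench (pointer top 48), 18.5 mm to the stand's -x side of the rod axis, 35 to 70 mm along the stand's +y beyond the post's resting place.
- bobbin: Loose empty grey bobbin, 64 mm tall, 0.06 to 0.13 kg, upright, collar up. Two 54 mm flanges, 4 mm thick, the upper at 34 to 38 mm height; above it the bare collar to grip, 34 mm diameter, 26 mm tall. Bore 21 mm right through. Origin at the centre of its underside, z up along its axis.
- tape_1: Roll of masking tape lying flat, 98 mm diameter, 25 mm high; bystander. Origin at the centre of its underside.
- pin_tin: Small round metal tin, 46 mm diameter, 32 mm high; bystander. Origin at the centre of its underside.
- euro_cylinder: Brass lock cylinder lying on its side, 32 x 68 x 17 mm; bystander. Origin at the centre of its underside.

How it is judged (in metres and radians):
On the way, in this order (a step that is already met when the one before it is completed fails the run):
1. the bobbin is fully down on the spindle's seat, collar up, and let go (horizontal distance between bobbin and spindle_seat below 0.005 m and z of bobbin in the frame of spindle_seat between -0.003 and 0.003 m and angle between bobbin's own z axis and vertical below 0.06 rad and contact force between each of the arm, the fingers and bobbin below 0.1 N), for 0.2 s.
2. the rod is pulled out until its post is level with the pointer (y of tension_rod in the frame of pointer_tip between -0.005 and 0.005 m and contact force between the fingers and tension_rod above 1 N), for 0.2 s.
At the end, for the whole second after the job is handed in: The bobbin sits collar up on the spindle, within 3 mm of fully down, within 5 mm of centred and upright within 0.06 rad, untouched by the robot; the fingers still hold the rod (over 1 N), at rest, with the middle of its post within 5 mm of the pointer tip along the rod (all of step 1 and all of step 2 and linear speed of tension_rod below 0.02 m/s); the arm keeps its last pose, push and grip.
It fails at once if the pointer is pushed more than 5 mm from where it was set (distance of pointer_tip from where it was at the start of the episode above 0.005 m).
It fails at once if a bystander (tape, tin or lock cylinder) is moved more than 20 mm (distance of any of tape_1, pin_tin, euro_cylinder from where it was at the start of the episode above 0.02 m).
It also fails if it takes over 54 s, if anything falls off the work surface, if the arm or the gripper's body presses on something with over 40 N, if the wrist force passes 120 N, or if a joint passes its speed limit or range.

## Working session

There is one attempt and no reset: what is moved stays moved. The work goes in short steps, Python scripts to look and compute and a tool call to move; the robot and the scene stay as the last step left them, time stands still between calls to the robot, and variables do not carry over. Pictures are saved under pics/ and viewed, at most 10 in all, crops included, and the job is handed in when it is done.

Besides the shell and the picture viewer there is one more tool, called after "Request:" as name(argument=value, ...) on one line, values as JSON. drive_tool: Moves the arm, as the interface text tells. Shifts and turns lie within -1 to 1; 1 stands for 0.1 m of shift or pi/4 rad of turn. Its arguments: {"type":"object","properties":{"commands":{"type":"string"},"force":{"type":"number"}},"required":["commands"]}

```bash
mkdir -p pics
cat > h.py <<'E'
import numpy as np, cv2
from scipy.spatial.transform import Rotation as R
from rig import *
def cam(p,s=None):
    f=200/np.tan(np.radians(p["fov_y"])/2)
    if "position" in p:
        a=np.array(p["attitude"]); 
        M=a if a.shape==(3,3) else R.from_quat(a,scalar_first=True).as_matrix()
        return f,p["cx"],p["cy"],np.array(p["position"]),M
    T=np.array(p["tool_from_camera"]); Rt=R.from_quat(s["ee_rot"],scalar_first=True).as_matrix()
    return f,p["cx"],p["cy"],np.array(s["eef_pos"])+Rt@T[:3,3],Rt@T[:3,:3]
def ray(c,uv):
    f,cx,cy,o,M=c; return o,M@np.array([(uv[0]-cx)/f,(uv[1]-cy)/f,1])
def atz(c,uv,z):
    o,d=ray(c,uv); return o+d*(z-o[2])/d[2]
def proj(c,P):
    f,cx,cy,o,M=c; q=M.T@(np.array(P)-o); return np.array([cx+f*q[0]/q[2],cy+f*q[1]/q[2]])
E
python3 - <<'E'
from h import *
import pickle
s=sense();print(s)
ims=[]
for n in["scene","side","wrist"]:
    p=capture(n);c=cam(p,s);pickle.dump((p,c),open(n+".pkl","wb"))
    print(n,p["fov_y"],c[3].round(),c[4].round(2).tolist())
    for t,z in[("stand",10),("spindle_seat",14),("tube_mouth",38),("tension_rod",60),("pointer_tip",46),("bobbin",32),("tape_1",12),("pin_tin",16),("euro_cylinder",8)]:
        print(t,[(np.round(b["position"]).tolist(),round(b["confidence"],2),atz(c,b["position"],z).round().tolist()) for b in boxes_of(p,t)[:2]])
    cv2.imwrite(f"pics/{n}0.png",p["pixels"])
E
```

```text
{'time_s': 0.0, 'joints': array([-2.23401176e-01,  3.13462523e-01,  1.49845562e+00,  1.42021344e-05,
        1.33099149e+00, -2.23381680e-01]), 'dq': array([-0.0011598 ,  0.00113142,  0.00075063,  0.00078117, -0.00156009,
       -0.00203351]), 'tau': array([-5.78409599e-04, -4.12261176e+01, -2.59742296e+01, -3.58453699e-04,
        4.11797926e-03, -1.23038126e-05]), 'eef_pos': array([5.24761049e+02, 4.48764131e-02, 2.47721674e+02]), 'ee_rot': array([-5.60881180e-04,  7.07114716e-01,  7.07098539e-01, -3.45063739e-04]), 'force': array([0.81147645, 0.13484442, 0.56985227]), 'wrist_torque': array([-0.0190534 , -0.00537333, -0.00171675]), 'grip_force': 0.0, 'grip_width': 1.001205361618591}
scene 53.25202445218238 [ 379. -510.  702.] [[0.96, -0.2, 0.22], [-0.29, -0.67, 0.68], [0.01, -0.71, -0.7]]
stand [([276.0, 252.0], 0.98, [461.0, 26.0, 10.0])]
spindle_seat [([279.0, 252.0], 0.56, [466.0, 21.0, 14.0])]
tube_mouth [([272.0, 252.0], 0.66, [450.0, 5.0, 38.0])]
tension_rod []
pointer_tip [([258.0, 218.0], 0.58, [439.0, 102.0, 46.0])]
bobbin [([341.0, 221.0], 0.97, [618.0, 53.0, 32.0])]
tape
[... 821 characters left out ...]
.0], 0.61, [736.0, 332.0, 16.0])]
euro_cylinder [([258.0, 238.0], 0.68, [571.0, 297.0, 8.0])]
wrist 65.99880533711753 [525.  67. 373.] [[1.0, 0.0, -0.0], [-0.0, -0.96, -0.27], [-0.0, 0.27, -0.96]]
stand [([258.0, 128.0], 0.65, [460.0, 51.0, 10.0])]
spindle_seat [([260.0, 128.0], 0.9, [462.0, 51.0, 14.0]), ([253.0, 96.0], 0.25, [457.0, 85.0, 14.0])]
tube_mouth [([259.0, 132.0], 0.9, [466.0, 48.0, 38.0])]
tension_rod [([253.0, 96.0], 0.55, [466.0, 83.0, 60.0])]
pointer_tip [([236.0, 48.0], 0.7, [449.0, 128.0, 46.0]), ([261.0, 128.0], 0.28, [469.0, 53.0, 46.0])]
bobbin [([410.0, 119.0], 0.77, [627.0, 62.0, 32.0])]
tape_1 [([379.0, 205.0], 0.71, [604.0, -41.0, 12.0])]
pin_tin []
euro_cylinder []
```

Run:
```python
import cv2
a=cv2.imread("pics/scene0.png");b=cv2.imread("pics/wrist0.png")
cv2.imwrite("pics/a.png",cv2.resize(a[130:330,180:440],None,fx=3,fy=3,interpolation=cv2.INTER_CUBIC)[:600])
cv2.imwrite("pics/b.png",cv2.resize(b[0:270,150:510],None,fx=2.2,fy=2.2,interpolation=cv2.INTER_CUBIC))
```

```text
(no output)
```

View pics/a.png

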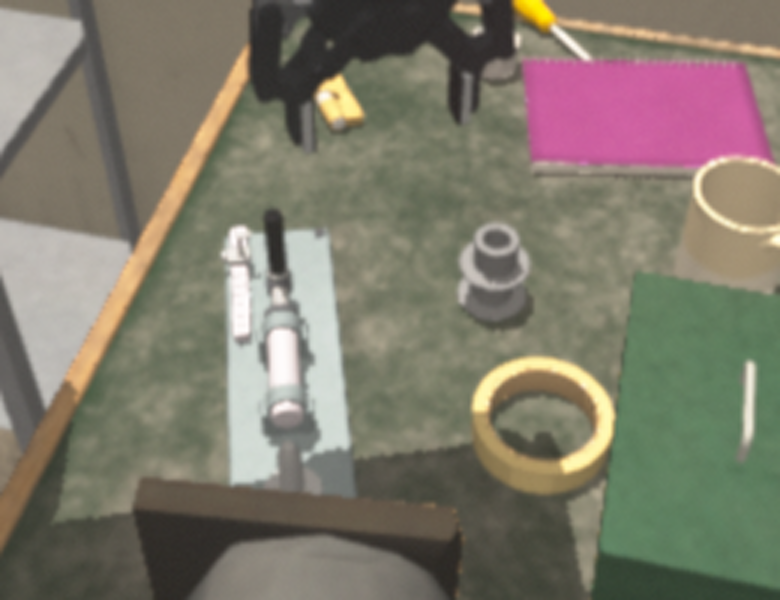

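View pics/b.png

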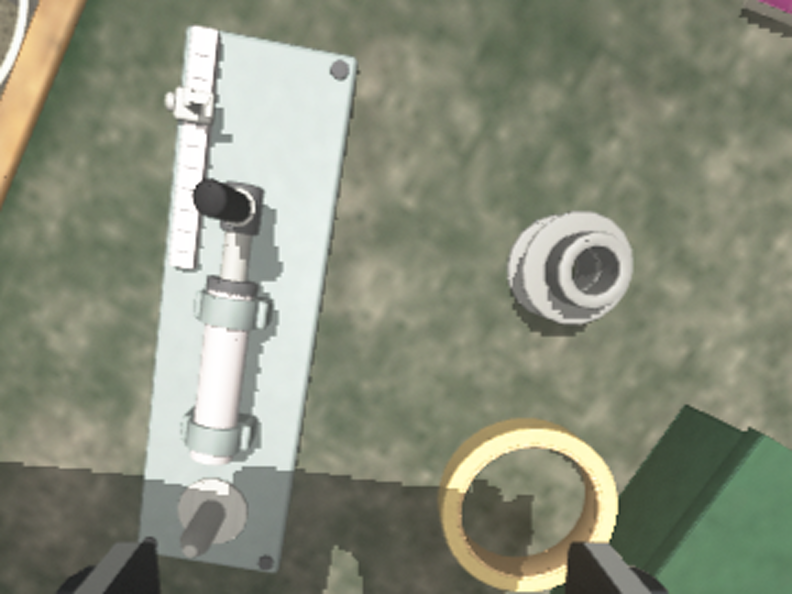

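The wrist view (2.2x crop) shows the plate corners at about (187,28), (356,57) and (275,572). The seat is near (212,512), the bobbin bore near (595,268) and the pointer rider near (190,105). Something brown and grey is in the foreground of the scene view, so I'll check it while fitting the stand.

Run:
```python
from h import *
import pickle
from scipy.optimize import least_squares
p,c=pickle.load(open("wrist.pkl","rb"))
k=lambda u,v:np.array([150+u/2.2,v/2.2])
obs=[((-42,160,10),(187,28)),((42,160,10),(356,57)),((42,-120,10),(275,572)),((0,-85,14),(212,512)),((-36,47,20),(172,266)),((-24,47,20),(195,269)),((-24,157,20),(218,32))]
def W(q,x):
    a=q[2];return np.array([q[0]+np.cos(a)*x[0]-np.sin(a)*x[1],q[1]+np.sin(a)*x[0]+np.cos(a)*x[1],x[2]])
f=lambda q:np.concatenate([proj(c,W(q,x))-k(*u) for x,u in obs])
r=least_squares(f,[460,30,-.1]);q=r.x;print("stand",q,r.fun.reshape(-1,2).round(1).tolist())
np.save("stand.npy",q)
print("spindle",W(q,(0,-85,14)),"mouth",W(q,(0,47,38)),"postrest",W(q,(0,80,38)))
inv=lambda P:(np.array([[np.cos(q[2]),np.sin(q[2])],[-np.sin(q[2]),np.cos(q[2])]])@(P[:2]-q[:2]))
print("post top", inv(atz(c,k(208,195),108)),"rider",inv(atz(c,k(193,105),40)))
print("bobbin",atz(c,k(595,268),64),atz(c,k(595,268),64))
print("tape",atz(c,k(528,507),25))
a=cv2.imread("pics/scene0.png");b=cv2.imread("pics/side0.png")
cv2.imwrite("pics/c.png",cv2.resize(np.vstack([a,b]),None,fx=.75,fy=.75,interpolation=cv2.INTER_AREA))
```

```text
stand [ 4.54622744e+02  6.18508302e+00 -1.74967212e-01] [[-0.6, -2.4], [1.8, -0.1], [1.1, 2.5], [0.0, 0.9], [-1.4, 0.3], [-1.1, 0.9], [0.2, -0.7]]
spindle [439.82629652 -77.51715798  14.        ] mouth [462.80430875  52.46749863  38.        ] postrest [468.5488118   84.96366278  38.        ]
post top [-0.82301609 81.51845339] rider [-27.02895436 120.6292128 ]
bobbin [627.89975192  59.26448373  64.        ] [627.89975192  59.26448373  64.        ]
tape [615.89436198 -68.96278901  25.        ]
```

View pics/c.png

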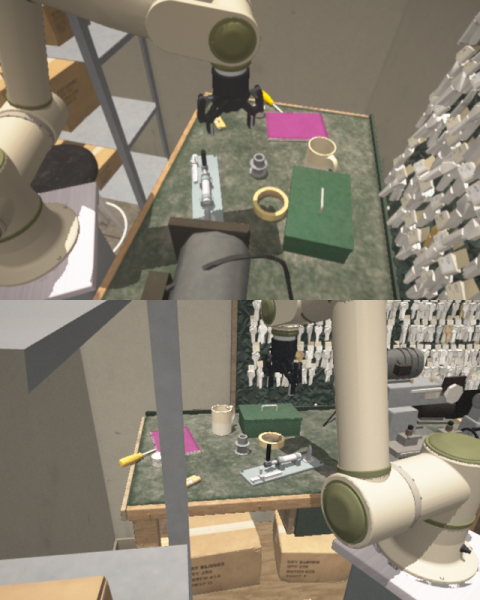

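The brown and grey thing is a machine standing on the -y side. I'll hover over the bobbin and look from near.

Request:
drive_tool(commands="0.2 0.12 -0.19 0 0 0 100;0.2 0.12 -0.2 0 0 0 100;0.2 0.12 -0.2 0 0 0 100;0.2 0.12 -0.2 0 0 0 100;0.23 0.11 -0.19 0 0 0 100;0 0 0 0 0 0 100;0 0 0 0 0 0 100")

```text
time_s: 2.08
eef_pos: [627.8, 59.4, 148.6]
ee_rot: [-0.001, 0.707, 0.707, -0.001]
force: [0.2, -0.4, 0.3]
grip_width: 1.0
grip_force: 0.0
```

Run:
```python
from h import *
import pickle,inspect
s=sense();p=capture("wrist");c=cam(p,s);pickle.dump((p,c),open("w1.pkl","wb"))
print(s["eef_pos"],s["time_s"],s["force"])
try: print(inspect.signature(tips_ahead)); 
except Exception as e: print(tips_ahead)
try: print([tips_ahead(x) for x in (0,.4,.55,1)])
except Exception as e: print(e, tips_ahead() if callable(tips_ahead) else "")
for b in boxes_of(p,"bobbin"): print(b["position"],b["confidence"],atz(c,b["position"],40))
a=cv2.imread("pics/wrist0.png")
cv2.imwrite("pics/d.png",np.vstack([cv2.resize(p["pixels"][50:350,120:520],(640,480)),cv2.resize(a[320:400],(640,80))]))
```

```text
[627.84966394  59.39118943 148.60485968] 2.0833 [ 0.1962596  -0.37112119  0.32568944]
17.0
'float' object is not callable 
[316.6, 196.4] 0.97 [629.36212796  63.71789718  40.        ]
```

View pics/d.png

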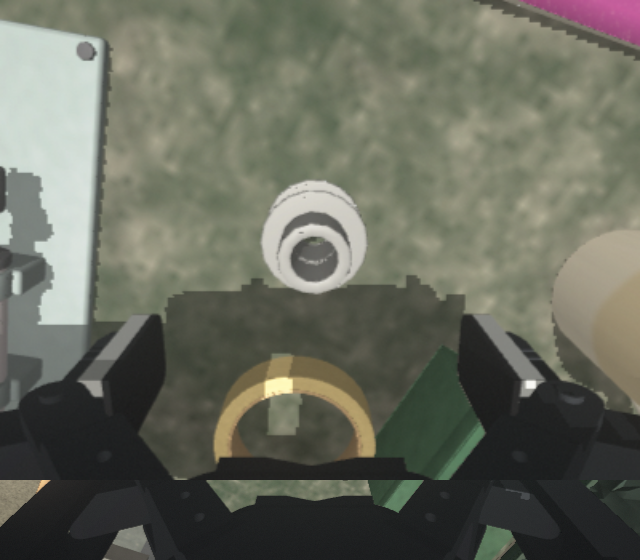

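The collar ring is at crop (315,257), nearly centred between the fingers.

Run:
```python
from h import *
import pickle
p,c=pickle.load(open("w1.pkl","rb"))
k=lambda u,v:(120+u/1.6,50+v/1.6)
print(atz(c,k(315,257),64),"left/right",atz(c,k(278.5,257),64),atz(c,k(351.5,257),64),"flange",atz(c,k(315,240),38),proj(c,(627.9,59.3,64)))
```

```text
[629.44399367  59.67852507  64.        ] left/right [613.15317952  59.65514571  64.        ] [645.72915712  59.70189632  64.        ] flange [629.60097525  60.21405319  38.        ] [314.71195347 211.12709008]
```

Request:
drive_tool(commands="0.015 0.005 -0.3 0 0 0 100;0 0 -0.3 0 0 0 100;0 0 -0.2 0 0 0 100;0 0 -0.11 0 0 0 100;0 0 0 0 0 0 100;0 0 0 0 0 0 20;0 0 0 0 0 0 20;0 0 0 0 0 0 20;0 0 0 0 0 0 20;0 0 0 0 0 0 20;0 0 0 0 0 0 20;0 0 0 0 0 0 20", force=40)

```text
time_s: 3.18
eef_pos: [630.1, 59.5, 60.7]
ee_rot: [0.001, 0.707, 0.707, 0.001]
force: [-1.7, 0.0, 5.6]
grip_width: 0.39
grip_force: 39.4
```

Run:
```python
from h import *
import pickle
p,c=pickle.load(open("scene.pkl","rb"));ps,cs=pickle.load(open("side.pkl","rb"))
for uv in [(227,290),(333,300)]:
  for z in(100,200,300,400,500): P=atz(c,uv,z);print(uv,P.round(),"in side",proj(cs,P).round())
```

```text
(227, 290) [ 350. -101.  100.] in side [451. 192.]
(227, 290) [ 355. -169.  200.] in side [474. 145.]
(227, 290) [ 360. -237.  300.] in side [498.  98.]
(227, 290) [ 365. -305.  400.] in side [522.  50.]
(227, 290) [ 369. -372.  500.] in side [546.   2.]
(333, 300) [ 521. -172.  100.] in side [416. 161.]
(333, 300) [ 497. -228.  200.] in side [442. 124.]
(333, 300) [ 474. -284.  300.] in side [469.  84.]
(333, 300) [ 450. -340.  400.] in side [498.  43.]
(333, 300) [ 427. -396.  500.] in side [529.  -1.]
```

Request:
drive_tool(commands="0 0 0.2 0 0 0 20;0 0 0.3 0 0 0 20;0 0 0.35 0 0 0 20;-0.2 -0.2 0.05 0 0 0 20;-0.25 -0.25 0 0 0 0 20;-0.25 -0.3 0 0 0 0 20;-0.25 -0.3 0 0 0 0 20;-0.2 -0.3 0 0 0 0 20;0 -0.2 0 0 0 0 20;0 0 0 0 0 0 20;0 0 0 0 0 0 20;0 0 0 0 0 0 20")

```text
time_s: 4.18
eef_pos: [514.7, -95.0, 149.4]
ee_rot: [0.0, 0.707, 0.707, 0.0]
force: [0.6, 0.3, -0.0]
grip_width: 0.384
grip_force: 40.1
```

Run:
```python
from h import *
import pickle
s=sense();p=capture("wrist");c=cam(p,s);pickle.dump((p,c),open("w2.pkl","wb"))
p2=capture("side")
q=np.load("stand.npy")
print(s["eef_pos"],proj(c,(439.8,-77.5,14)),proj(c,(431,-77.5,66)), proj(c,(439.8,-77.5,66)))
print(p2["cx"],[ (b["position"],b["confidence"]) for b in boxes_of(p2,"bobbin")+boxes_of(p2,"spindle_seat")])
cv2.imwrite("pics/e.png",np.hstack([cv2.resize(p["pixels"][60:360,60:460],(800,600))]))
pickle.dump((p2,cam(p2)),open("s2.pkl","wb"))
```

```text
[514.70971055 -95.00486162 149.44799368] [226.89874819 173.41059599] [193.87059087 187.53511679] [206.53249379 187.53413527]
314.18964766386756 [([396.9, 162.2], 0.96), ([374.3, 224.0], 0.8)]
```

View pics/e.png

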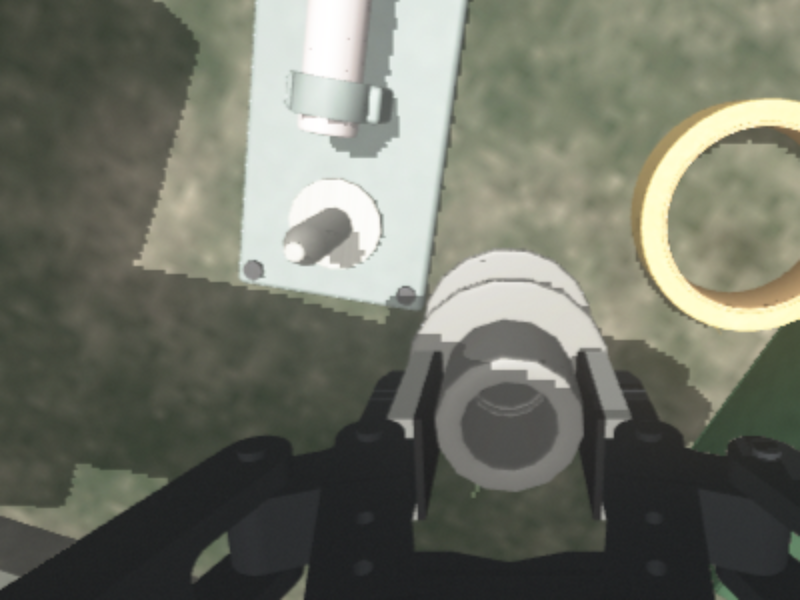

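The seat centre is at crop (336,224), the spindle tip at (295,252) and the collar ring at (509,435). The bobbin hangs straight.

Run:
```python
from h import *
import pickle
p,c=pickle.load(open("w2.pkl","rb"))
k=lambda u,v:(60+u/2,60+v/2)
print("seat",atz(c,k(336,224),14),"tip",atz(c,k(294,252),66),"collar",atz(c,k(509,435),152.7),atz(c,k(437,435),152.7),atz(c,k(582,435),152.7))
```

```text
seat [440.83605112 -76.27331404  14.        ] tip [440.22644618 -76.40544371  66.        ] collar [514.71448959 -97.56783898 152.7       ] [498.81997837 -97.56167907 152.7       ] [530.83364899 -97.57408595 152.7       ]
```

Request:
drive_tool(commands="-0.3 0.08 0 0 0 0 20;-0.3 0.08 0 0 0 0 20;-0.143 0.035 0 0 0 0 20;0 0 -0.1 0 0 0 20;0 0 0 0 0 0 20;0 0 0 0 0 0 20;0 0 0 0 0 0 20")

```text
time_s: 4.97
eef_pos: [440.7, -76.0, 139.6]
ee_rot: [0.0, 0.707, 0.707, 0.0]
force: [0.5, -0.1, -0.3]
grip_width: 0.384
grip_force: 40.2
```

Run:
```python
from h import *
s=sense();p=capture("wrist");c=cam(p,s);p2=capture("side");c2=cam(p2)
t=s["eef_pos"];print(t)
zt=t[2]-60.7+64
print("expected collar ring wrist",proj(c,(t[0],t[1],zt)),"spindle tip side",proj(c2,(440.4,-76.4,66)),"bobbin bottom side",proj(c2,(t[0],t[1],zt-64)))
u,v=map(int,proj(c2,(t[0],t[1],zt-40)))
a=cv2.resize(p["pixels"][200:340,220:420],(700,490)) if 0 else cv2.resize(p["pixels"][170:320,220:420],(400,300))
b=cv2.resize(p2["pixels"][v-50:v+50,u-67:u+66],(400,300),interpolation=cv2.INTER_CUBIC)
print(u,v)
cv2.imwrite("pics/f.png",np.hstack([a,b]))
```

```text
[440.7489496  -75.99480316 139.57674002]
expected collar ring wrist [314.49271039 272.33499748] spindle tip side [413.01848051 193.0472701 ] bobbin bottom side [413.43542731 188.44042425]
414 179
```

View pics/f.png

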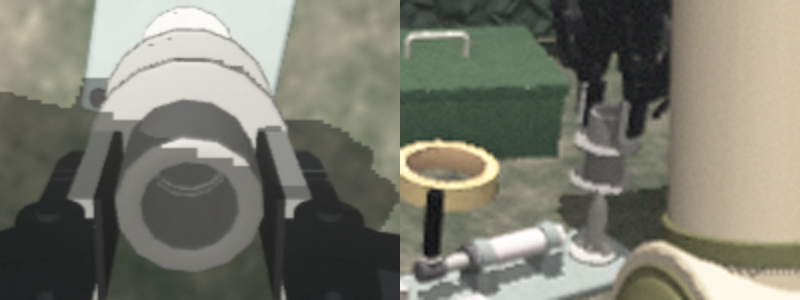

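The spindle tip shows under the bobbin on the same axis within about 1 px, and the collar ring lies where expected. Lowering now.

Request:
drive_tool(commands="0 -0.005 -0.1 0 0 0 20;0 0 -0.1 0 0 0 20;0 0 -0.1 0 0 0 20;0 0 -0.1 0 0 0 20;0 0 -0.1 0 0 0 20;0 0 0 0 0 0 20;0 0 0 0 0 0 20")

```text
time_s: 5.65
eef_pos: [440.3, -76.5, 89.3]
ee_rot: [-0.0, 0.707, 0.707, -0.0]
force: [0.9, -0.6, -0.8]
grip_width: 0.387
grip_force: 40.2
```

Request:
drive_tool(commands="0 0 -0.1 0 0 0 20;0 0 -0.04 0 0 0 20;0 0 -0.02 0 0 0 20;0 0 0 0 0 0 20;0 0 0 0 0 0 20;0 0 0 0 0 0 20")

```text
time_s: 6.15
eef_pos: [440.5, -76.7, 74.6]
ee_rot: [0.0, 0.707, 0.707, -0.0]
force: [-5.2, 1.2, 11.1]
grip_width: 0.385
grip_force: 41.2
```

Contact came at the expected height, so the bobbin is seated. Releasing and lifting.

Request:
drive_tool(commands="0 0 0 0 0 0 60;0 0 0 0 0 0 70;0 0 0 0 0 0 80;0 0 0 0 0 0 80;0 0 0.2 0 0 0 80;0 0 0.3 0 0 0 80;0 0 0.3 0 0 0 80;0 0 0 0 0 0 80;0 0 0 0 0 0 80")

```text
time_s: 6.9
eef_pos: [440.8, -76.7, 154.4]
ee_rot: [0.001, 0.707, 0.707, 0.001]
force: [0.5, -0.1, -0.8]
grip_width: 0.805
grip_force: 0.0
```

Run:
```python
from h import *
s=sense();p=capture("wrist");c=cam(p,s);p2=capture("side")
print(s["eef_pos"],proj(c,(440.4,-76.4,78)),proj(c,(440.4,-76.4,66)))
a=cv2.resize(p["pixels"][130:280,220:420],(400,300))
b=cv2.resize(p2["pixels"][150:250,346:479],(400,300),interpolation=cv2.INTER_CUBIC)
cv2.imwrite("pics/g.png",np.hstack([a,b]))
```

```text
[440.7742475  -76.74161579 154.3512881 ] [313.46698127 214.04896548] [313.44928155 208.80009001]
```

View pics/g.png

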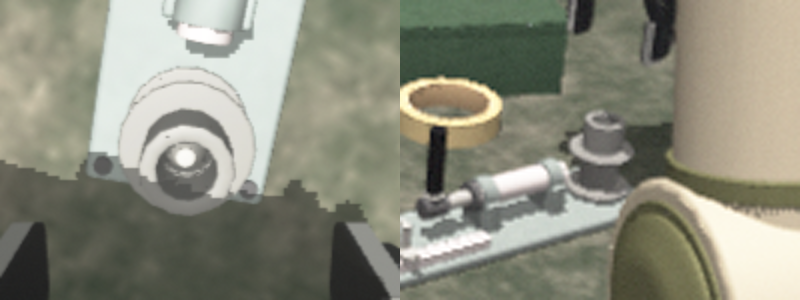

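The bobbin is down on the seat with the spindle tip central in its bore. Next I move over the post, yawing to match the stand.

Request:
drive_tool(commands="0.04 0.2 0.16 0 0 0 80;0.04 0.3 0.15 0 0 -0.112 80;0.05 0.3 0.15 0 0 -0.111 80;0.05 0.3 0 0 0 0 80;0.05 0.3 0 0 0 0 80;0.05 0.22 0 0 0 0 80;0 0 0 0 0 0 80;0 0 0 0 0 0 80;0 0 0 0 0 0 80")

```text
time_s: 7.75
eef_pos: [467.8, 85.1, 198.4]
ee_rot: [-0.001, 0.766, 0.643, -0.001]
force: [-0.1, -0.8, 0.3]
grip_width: 0.8
grip_force: 0.0
```

Run:
```python
from h import *
import pickle
s=sense();p=capture("wrist");c=cam(p,s);pickle.dump((p,c),open("w3.pkl","wb"))
print(s["eef_pos"],s["ee_rot"],proj(c,(468.8,86,108)))
for n in("tension_rod","pointer_tip"):print(n,[(b["position"],b["confidence"]) for b in boxes_of(p,n)])
cv2.imwrite("pics/h.png",cv2.resize(p["pixels"][50:275,170:470],(800,600),interpolation=cv2.INTER_CUBIC))
```

```text
[467.84435602  85.11703428 198.35208804] [-6.03482994e-04  7.66242290e-01  6.42550999e-01 -7.76490865e-04] [315.57442899 207.1690417 ]
tension_rod [([312.7, 195.3], 0.67)]
pointer_tip [([283.5, 140.8], 0.59)]
```

View pics/h.png

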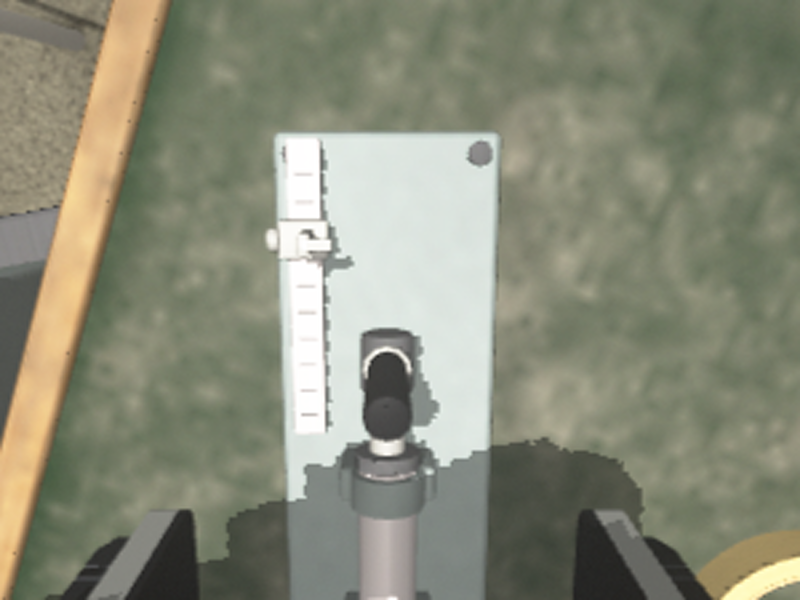

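Aligned with the stand: the post top is at crop (388,415) and the pointer tip at (330,243).

Run:
```python
from h import *
import pickle
from scipy.optimize import least_squares
p,c=pickle.load(open("w3.pkl","rb"))
k=lambda u,v:np.array([170+u/(8/3),50+v/(8/3)])
obs=[((-42,160,10),(275,134)),((42,160,10),(499,134)),((-36,47,20),(296,432)),((-24,47,20),(325,431)),((-24,157,20),(320,139)),((0,47,52),(390,466))][:5]
def W(q,x):
    a=q[2];return np.array([q[0]+np.cos(a)*x[0]-np.sin(a)*x[1],q[1]+np.sin(a)*x[0]+np.cos(a)*x[1],x[2]])
r=least_squares(lambda q:np.concatenate([proj(c,W(q,x))-k(*u) for x,u in obs]),np.load("stand.npy"));q=r.x;print(q,np.round(r.fun,1));np.save("stand2.npy",q)
inv=lambda P:(np.array([[np.cos(q[2]),np.sin(q[2])],[-np.sin(q[2]),np.cos(q[2])]])@(P[:2]-q[:2]))
T=atz(c,k(330,243),46.5);t=atz(c,k(388,415),108)
print("tip",T,inv(T),"post",t,inv(t),"spindle",W(q,(0,-85,14)),"rest",W(q,(0,80,38)),"target",W(q,(0,inv(T)[1],38)))
```

```text
[ 4.54439071e+02  6.52696966e+00 -1.77455586e-01] [-1.  -1.2  1.6 -1.  -0.6  1.2  0.1  1.6 -0.1 -0.1]
tip [457.25011415 131.00830862  46.5       ] [-19.20725593 123.02270941] post [468.95078029  87.17110227 108.        ] [4.80564757e-02 8.19393893e+01] spindle [439.43438744 -77.13819314  14.        ] rest [468.56112646  85.27065229  38.        ] target [476.15573997 127.61773449  38.        ]
```

Request:
drive_tool(commands="0.01 0.01 -0.3 0 0 0 80;0 0 -0.3 0 0 0 70;0 0 -0.3 0 0 0 60;0 0 -0.2 0 0 0 60;0 0 -0.08 0 0 0 60;0 0 0 0 0 0 60;0 0 0 0 0 0 5;0 0 0 0 0 0 5;0 0 0 0 0 0 5;0 0 0 0 0 0 5;0 0 0 0 0 0 5;0 0 0 0 0 0 5;0 0 0 0 0 0 5", force=70)

```text
time_s: 8.98
eef_pos: [468.4, 86.7, 82.7]
ee_rot: [-0.0, 0.766, 0.643, -0.001]
force: [-8.8, 1.0, 12.5]
grip_width: 0.141
grip_force: 68.0
```

Request:
drive_tool(commands="0 0 0.02 0 0 0 5;0.007 0.04 0 0 0 0 5;0.014 0.079 0 0 0 0 5;0.014 0.079 0 0 0 0 5;0.014 0.079 0 0 0 0 5;0.014 0.079 0 0 0 0 5;0.007 0.04 0 0 0 0 5;0 0 0 0 0 0 5;0 0 0 0 0 0 5;0 0 0 0 0 0 5")

```text
time_s: 9.82
eef_pos: [475.2, 125.8, 82.9]
ee_rot: [-0.0, 0.766, 0.643, -0.002]
force: [-4.0, -6.9, -7.5]
grip_width: 0.144
grip_force: 70.4
```

Run:
```python
from h import *
import pickle
s=sense();p=capture("wrist");c=cam(p,s);p2=capture("scene");c2=cam(p2)
pickle.dump((p,c,p2,c2),open("w4.pkl","wb"))
u,v=map(int,proj(c2,(470,128,70)));print(s["eef_pos"],u,v)
a=cv2.resize(p["pixels"][120:320,215:415],(500,500),interpolation=cv2.INTER_CUBIC)
b=cv2.resize(p2["pixels"][v-50:v+50,u-30:u+30],(300,500),interpolation=cv2.INTER_CUBIC)
cv2.imwrite("pics/i.png",np.hstack([a,b]))
```

```text
[475.22753088 125.82657448  82.87129066] 268 199
```

View pics/i.png

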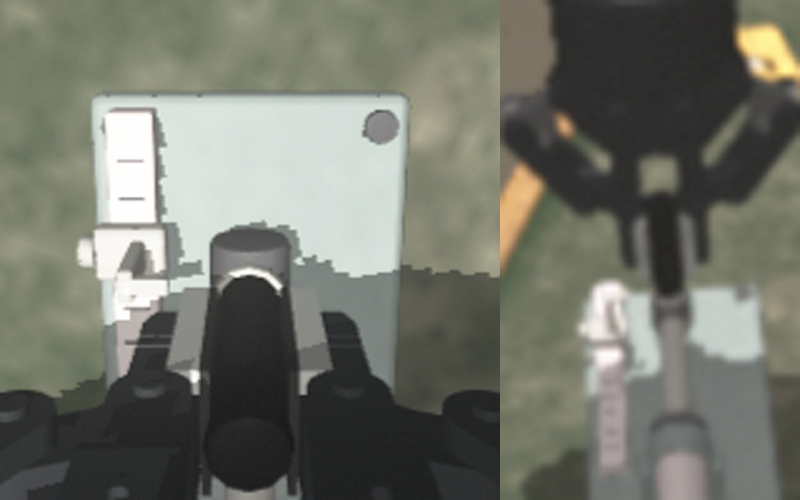

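The post is held and the pointer tip shows at left (168,294). The post top is at (248,452), and its lower ring arc peaks at (250,268).

Run:
```python
from h import *
import pickle
p,c,p2,c2=pickle.load(open("w4.pkl","rb"));q=np.load("stand2.npy")
k=lambda u,v:(215+u/2.5,120+v/2.5)
inv=lambda P:(np.array([[np.cos(q[2]),np.sin(q[2])],[-np.sin(q[2]),np.cos(q[2])]])@(P[:2]-q[:2])).round(1)
print("tip",inv(atz(c,k(168,294),46.5)),"post top",inv(atz(c,k(248,452),108)),"tcp",inv(sense()["eef_pos"]))
print("plate end(160)",inv(atz(c,k(250,94),10)),"rail end(157)",inv(atz(c,k(130,110),20)),"ring arc",inv(atz(c,k(250,268),53)),"block far edge top",inv(atz(c,k(250,230),50)))
for y in(115,117,119,121,123,125):
  P=np.array([q[0]-np.sin(q[2])*y,q[1]+np.cos(q[2])*y,108]);print(y,(proj(c,P)-[215,120])*2.5)
```

```text
tip [-18.8 120.7] post top [ -0.7 121.5] tcp [ -0.6 121. ]
plate end(160) [ -0.5 160.8] rail end(157) [-29.9 158.2] ring arc [ -0.4 129.5] block far edge top [ -0.4 137.1]
115 [252.20707973 489.74816376]
117 [252.26431947 478.2557013 ]
119 [252.32209511 466.6556406 ]
121 [252.38041423 454.94646348]
123 [252.43928452 443.12662305]
125 [252.49871384 431.19454304]
```

Request:
drive_tool(commands="0.001 0.008 0 0 0 0 5;0 0 0 0 0 0 5;0 0 0 0 0 0 5;0 0 0 0 0 0 5;0 0 0 0 0 0 5;0 0 0 0 0 0 5;0 0 0 0 0 0 5")

```text
time_s: 10.5
eef_pos: [475.3, 126.5, 82.8]
ee_rot: [-0.0, 0.766, 0.643, -0.002]
force: [-3.8, -5.2, -8.3]
grip_width: 0.143
grip_force: 70.4
```

Run:
```python
from h import *
s=sense();print(s["eef_pos"],s["grip_force"],s["force"])
print(finish_job())
```

```text
[475.32866263 126.49593245  82.83381356] 70.36663770675659 [-3.75635076 -5.22826409 -8.27584984]
the job is handed in; nothing more can be done
None
```

I handed the job in with the bobbin seated collar up on the spindle and released, and the post gripped at 70 N about 40 mm out; by the pictures it is level with the pointer to within about 2.5 mm (5 mm allowed), but no verdict was returned.

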